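# Space the dividers of a bottle rack with a slotted spacer block

### The job

Set the three sliding dividers of the bottle rack to equal bays with the white slotted spacer block. Starting from the black stop pad at the rack's red-knob end, hook the block over each divider in turn and draw the divider along until the block's flat face (the edge with the red stripe) just butts against the stop pad, or against the divider set before it: feel for the contact, press no harder than it takes, and do not push a divider that is already set out of its place. Then stand the block upright in the steel tray, and leave the bottles and tubes alone.

Things in the scene. Friction and masses are not known exactly. Their poses are not given: they have to be found in the camera images.
- rack: Aluminium bottle rack, 130 mm deep (x), 270 mm long (y), 85 mm high, fixed on the bench. Origin: underside, centre. Its y axis runs along the row of dividers, towards the end with the red knob; z up. Two steel rods along y (8 mm thick, 40 mm up, at x = -52 and +52 mm) carry the dividers; inner faces of the end plates at y = +127 and -127 mm.
- end_plate: The fixed end plate on the rack's +y side: 8 mm thick, 130 mm wide, top edge 85 mm up. Through it goes an adjustable stop screw (red knob outside, up to 40 mm beyond the plate) with a black stop pad inside, 40 mm wide (x), from 49 to 83 mm up. The bays are counted from the pad's upright face. The pad does not give way. Origin: bench level, middle of the plate's inner face; axes as the rack's.
- end_face (a point): Middle of the top of that end plate's inner face, 85 mm above the bench; axes as the rack's. The stop pad's face stands 5 to 25 mm out from this plate face, towards the dividers: where the screw was left differs each time and is not reported.
- div1_top (a point): First divider, nearest the stop pad: teal plate 6 mm thick (rack's y), 122 mm wide, rounded top edge. Point: middle of its top edge, half-way through its thickness, 85 mm above the bench; axes as the rack's. Slides only along the rack's y, with 4 to 5.5 N of drag, which also holds it where it is left. Starts 50 to 90 mm (clear gap) from the pad.
- div2_top (a point): Second (middle) divider, same plate, same point, same behaviour; at the start more than 35 mm clear of the first.
- div3_top (a point): Third divider, same plate, same point, same behaviour; at the start more than 25 mm clear of the second.
- gauge_mid (a point): Slotted spacer block of white plastic, 140 to 240 g, 44 mm (x) by 60 mm (y) by 81 mm high, loose, standing on the bench. Point: its centre, 40 mm above its underside; z up, y towards the flat butt face (red stripe on top along that edge). With jaw against the divider and butt face touching, the clear gap is 44 mm (dividers 50 mm apart, middle to middle).
- gauge_grip (a point): Middle of the spacer block's grip rib, 64 mm above its underside, right over its centre: the rib is 24 mm wide (the block's y), 40 mm long (x), and stands from the shoulder 45 mm above the underside up to 81 mm. Axes as the block's.
- gauge_butt (a point): Middle of the spacer block's flat butt face, which is 30 mm from the block's centre on its +y side and reaches from the underside to 45 mm up; the point is 16 mm above the underside.
- gauge_slot (a point): Middle of the slot under the spacer block, 16 mm above its underside, 15 mm from the block's centre on its -y side. The slot runs through along the block's x, is 10 mm wide (for the 6 mm divider) and 32 mm deep; its mouth widens by 5 mm a side over the lowest 14 mm. Beyond it (-y) is a 10 mm jaw that draws the divider along when the block moves to its +y.
- tray: Pressed steel instrument tray, 170 mm (x) by 260 mm (y), rim 24 mm high, floor 2 mm thick, fixed on the bench. Origin: underside, centre. Level floor within x -64 to +64 mm and y -112 to +112 mm. Three sample tubes lie in its -y half; the +y half (y from -10 to +110 mm) is free.
- tube_a: Stoppered sample tube, 14 mm thick, 79 mm long, lying in the tray (to be left alone). Origin: underside, middle.
- tube_b: Stoppered sample tube like tube_a, in the tray (to be left alone).
- tube_c: Stoppered sample tube like tube_a, in the tray (to be left alone).
- methanol: White bottle with a red cap, 42 mm across, 98 mm high, standing on the bench on the robot's side (to be left alone). Origin: underside, centre.
- lugol: Small bottle with a black cap, 33 mm across, 74 mm high, standing on the bench (to be left alone). Origin: underside, centre.
- vial_amber: Amber vial with a white cap, 31 mm across, 68 mm high, standing on the bench (to be left alone). Origin: underside, centre.
There are look-alikes about, which are no part of the job. Of the things like the part that bears gauge_mid, leave any that is blue or green; of the rest the larger one is meant.

How it is judged:
On the way, in this order (a step that is already met when the one before it is completed fails the run):
1. the block is hooked over the first divider and its butt face rests on the stop pad (more than 0.5 N on each), first gap 44 mm within 1.5 mm (contact force between gauge and end_plate above 0.5 N and contact force between gauge and div1 above 0.5 N and y of stop_pad_c0 in the frame of div1_top between 0.0495 and 0.0525 m), for 0.04 s.
2. the block is hooked over the second divider and rests on the first (more than 0.5 N on each), first and second gap 44 mm within 1.5 mm (contact force between gauge and div1 above 0.5 N and contact force between gauge and div2 above 0.5 N and y of stop_pad_c0 in the frame of div1_top between 0.0495 and 0.0525 m and y of div2_top in the frame of div1_top between -0.0515 and -0.0485 m), for 0.04 s.
3. the block is hooked over the third divider and rests on the second (more than 0.5 N on each), all three gaps 44 mm within 1.5 mm (contact force between gauge and div2 above 0.5 N and contact force between gauge and div3 above 0.5 N and y of stop_pad_c0 in the frame of div1_top between 0.0495 and 0.0525 m and y of div2_top in the frame of div1_top between -0.0515 and -0.0485 m and y of div3_top in the frame of div2_top between -0.0515 and -0.0485 m), for 0.04 s.
At the end, for the whole second after the job is handed in: All three clear gaps (stop pad to first divider, first to second, second to third) are 44 mm within 1.5 mm, and the spacer block stands upright and still on the floor of the steel tray, released (y of stop_pad_c0 in the frame of div1_top between 0.0495 and 0.0525 m and y of div2_top in the frame of div1_top between -0.0515 and -0.0485 m and y of div3_top in the frame of div2_top between -0.0515 and -0.0485 m and x of gauge_mid in the frame of tray between -0.055 and 0.055 m and y of gauge_mid in the frame of tray between -0.095 and 0.095 m and height (world z) of gauge_mid below 0.047 m and angle between gauge_mid's own z axis and vertical below 0.1 rad and linear speed of gauge below 0.02 m/s); the robot touches nothing.
It fails at once if the block is pressed against the stop, the end plate or a divider with more than 25 N (contact force between gauge and end_plate above 25 N or contact force between gauge and div1 above 25 N or contact force between gauge and div2 above 25 N or contact force between gauge and div3 above 25 N).
It fails at once if a divider is pushed by the gripper itself instead of the block (more than 2 N) (contact force between any of the fingers, the arm and div1 above 2 N or contact force between any of the fingers, the arm and div2 above 2 N or contact force between any of the fingers, the arm and div3 above 2 N).
It fails at once if a bottle or a tube is disturbed by more than 20 mm (distance of any of methanol, lugol, vial_amber, tube_a, tube_b, tube_c from where it was at the start of the episode above 0.02 m).
It also fails if it takes over 67 s, if anything falls off the work surface, if the arm or the gripper's body presses on something with over 40 N, if the wrist force passes 120 N, or if a joint passes its speed limit or range.

### The arm

A 6-joint arm with a two-finger parallel gripper is mounted at the origin on a cart in front of the work surface, level with it; the furniture and walls round the work are solid. World frame = base frame: x ahead of the robot, y to its left, z up, the work surface at z = 0. Lengths are in m, angles in rad, forces in N, time in s.
With the tool pointing down it reaches from about 0.25 to 0.725 m from the base axis. Payload 4 kg.
Tool frame: the origin (TCP) lies on the centre line of the jaws, within the pads' length; the fingertips stand ahead of it and the grasp point (between the pads) lies 11 mm behind it (bot.tip_extent is the z of the fingertips in the tool frame, in m); z points along the fingers, y is the direction in which the jaws open and shut (so a half turn about z gives the same grasp; the last joint's range is limited). The gripper opens to 85 mm and grips with 20 to 120 N. Pads are 22 mm wide; open, the fingers measure 114 mm over their backs; the gripper's body (76 mm by 85 mm) begins 54 mm behind the grasp point. The pads swing forward as they close: fully open they stand 13 mm farther back than shut.
Start: joints at [-1.136, 0.241, 0.005, 1.335, 0, 1.571], TCP at [0.211, -0.453, 0.239] pointing down, gripper open.
Joint ranges: [-2.72, 2.72], [-1.05, 1.87], [-1.09, 1.28], [-1.99, 2.15], [-1.42, 1.44], [-3.14, 3.14]. Speed limits (rad/s): [2.79, 2.79, 3.14, 3.14, 3.14, 3.14].

### API

Orientations are given as a unit quaternion [x, y, z, w].
In Python, from workcell import bot gives the robot as it stands.
- The arm moves only by the shell command python3 -m jog 'ROWS'. ROWS is JSON, a list that holds one entry, the list of rows, each a list of 7 numbers: the shift along the world's x, y, z in m, then the turn, a rotation vector about the world's x, y, z in degrees, then the closure in counts, from 0 (fully open) to 255 (shut). In form: [[[tx, ty, tz, ax, ay, az, fingers], ...]]. A call has 1 to 10 rows; each row is the pose to reach, as a shift and turn from the pose commanded when the call began; what a row does not reach only later rows make up. A row lasts 1/12 s, in which the tool goes at most 41.7 mm and 7.16 degrees, less where a joint would pass 70% of its speed; a pose out of reach is approached as far as the arm can. A call with a gripper value outside its range is refused whole. The fingers move at their own pace and stop on an object; the grip force is fixed at half the most. Time passes only in rows, so rows that repeat a pose let the fingers close. It gives the time, the measured TCP pose, the force and the opening at its end, in the units of the state.
- bot.get_obs(): the state, without advancing time (a new reading comes with each control period).
- bot.camera(name): name is "scene" or "top"; returns the picture (420x560x3 uint8, blue, green, red); there is no depth.
- bot.camera_model(name): a dict with "K" (3x3 intrinsics, pixels), "k1" (the pictures are not rectified: a ray, as slopes to the right and down, at radius r is drawn at 1 + k1 r^2 times it, then the intrinsics apply), "T" (4x4, takes a point from camera to world coordinates). Camera axes: x right, y down, z forward; pixel columns grow to the right and rows downward; lengths in m; the calibration is good to about 2 mm. A picture is of the moment at which its call begins. camera_model takes no time and is no camera call.
- bot.job_done(): hands the job in, once; it reports no verdict.
The state is a dict: "clock": time; "joint_pos": joint angles; "joint_vel": joint speeds; "tau": joint torques, N m; "eef_pos": TCP position; "tool_rot": TCP orientation; "ft_force": force on the tool from outside, world axes, zero at the start; "ft_torque": the same for the moment, N m; "grip_width": finger opening in m.
Only numpy, scipy, OpenCV 4.12 (cv2) and the standard library are available. Lean on these libraries where they do the work, as an engineer would, in place of code of your own. Each camera call takes 0.05 s, during which the arm holds its last target. There are 200 camera calls.

## Working session

There is one attempt and no reset: what is moved stays moved. The work goes in short steps, Python scripts to look and compute and a shell command to move; the robot and the scene stay as the last step left them, time stands still between calls to the robot, and variables do not carry over. Pictures are saved under pics/ and viewed, about 8 in all and at most 12, crops included, and the job is handed in when it is done.

```bash
ls; mkdir -p pics
python3 - <<'E'
from workcell import bot
import cv2, numpy as np
o=bot.get_obs(); print(o, bot.tip_extent)
for n in("scene","top"):
    cv2.imwrite(f"pics/{n}0.png",bot.camera(n)); m=bot.camera_model(n); print(n,m)
E
```

```text
pics
{'clock': 0.0, 'joint_pos': array([-1.13597133e+00,  2.41377933e-01,  3.73104243e-03,  1.33517608e+00,
       -6.71123853e-05,  1.57084638e+00]), 'joint_vel': array([ 0.00037551, -0.00037726, -0.0018829 ,  0.00131895,  0.00116379,
        0.00071003]), 'tau': array([ 7.85593929e-04, -3.72317076e+01,  2.52408206e+01,  1.70303351e-02,
       -1.23110867e-04,  8.77941687e-06]), 'eef_pos': array([ 0.21035391, -0.4529335 ,  0.23843302]), 'tool_rot': array([ 9.76463741e-01,  2.15679241e-01, -2.51368331e-04, -9.82223482e-04]), 'ft_force': array([ 0.22414054,  0.31871377, -0.40612292]), 'ft_torque': array([ 0.01539844,  0.00244155, -0.02076499]), 'grip_width': 0.08528241820155108} 0.008
scene {'K': array([[426.89315451,   0.        , 280.24991179],
       [  0.        , 426.89315451, 208.89814042],
       [  0.        ,   0.        ,   1.        ]]), 'k1': -0.03746576237544643, 'T': array([[-0.8857739 , -0.3693675 ,  0.28102002,  0.0370701 ],
       [-0.46406327,  0.69564748, -0.5483793 ,  0.76278613],
       [ 0.00706262, -0.61615114, -0.78759627,  1.13474311],
       [ 0.        ,  0.        ,  0.        ,  1.        ]])}
top {'K': array([[410.75613885,   0.        , 277.05946604],
       [  0.        , 410.75613885, 209.91798515],
       [  0.        ,   0.        ,   1.        ]]), 'k1': -0.02816941444227569, 'T': array([[ 0.04012582, -0.97798155,  0.20479749,  0.17500407],
       [-0.99919366, -0.0389877 ,  0.00959101,  0.02103014],
       [-0.00139525, -0.20501721, -0.97875737,  1.26046615],
       [ 0.        ,  0.        ,  0.        ,  1.        ]])}
```

View pics/top0.png

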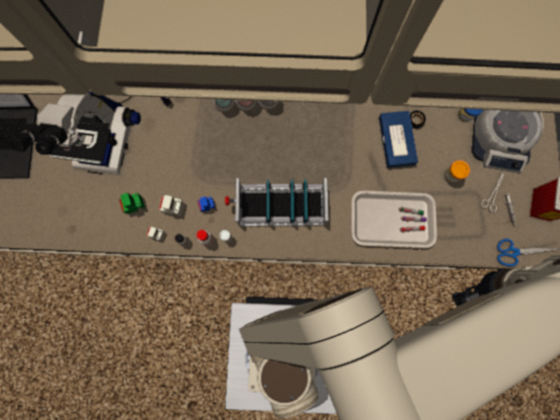

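View pics/scene0.png

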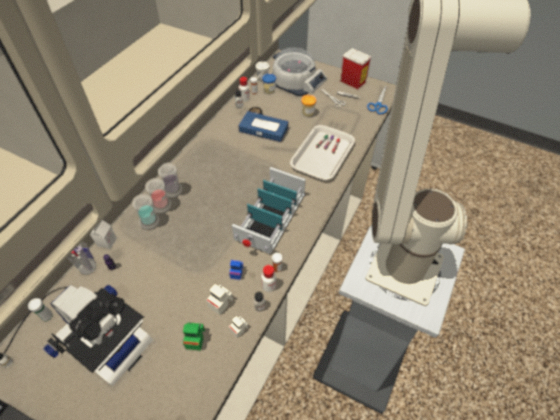

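The top view shows the rack at (282,203) with its red knob at the left end (+y). The larger white block is at (171,205), the blue, green and small white decoys are around it, and the tray is at (394,218). Next I'll zoom in on the rack and blocks.

Run:
```python
import cv2, numpy as np
t=cv2.imread("pics/top0.png")[170:255,110:340]; s=cv2.imread("pics/scene0.png")[165:345,170:315]
a=cv2.resize(t,None,fx=3.4,fy=3.4,interpolation=cv2.INTER_CUBIC)
cv2.imwrite("pics/c_top.png",a)
cv2.imwrite("pics/c_scene.png",cv2.resize(s,None,fx=3.3,fy=3.3,interpolation=cv2.INTER_CUBIC))
```

```text
(no output)
```

View pics/c_top.png

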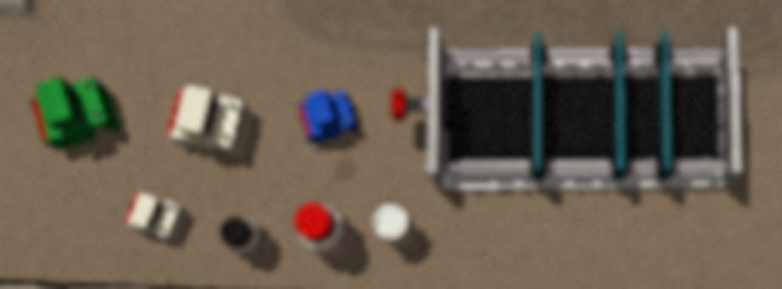

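View pics/c_scene.png

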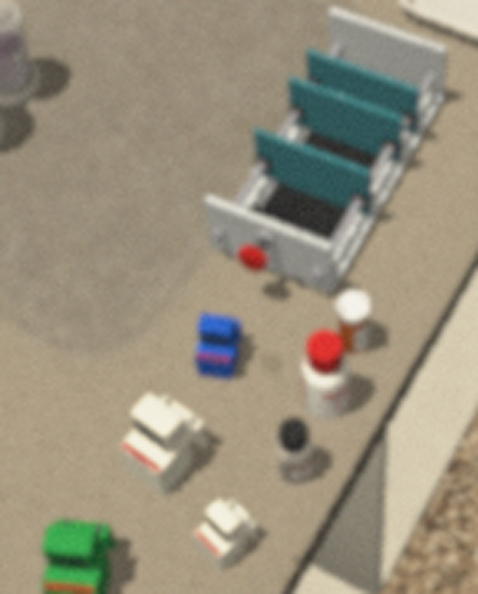

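The crops show the white block with its red stripe on the left (+y), so it already faces the same way as the rack. In the enlarged crop its rib top is at about (194,111) and the dividers are at u≈538, 619 and 665. The end plate is at u≈434.

```bash
cat > h.py <<'E'
import cv2, numpy as np
from workcell import bot
def ray(n,uv):
    m=bot.camera_model(n); K,k1,T=m["K"],m["k1"],m["T"]
    p=cv2.undistortPoints(np.float64(uv).reshape(-1,1,2),K,np.array([k1,0,0,0.])).reshape(-1,2)
    return T[:3,3], np.c_[p,np.ones(len(p))]@T[:3,:3].T
def plane(n,uv,z):
    c,d=ray(n,uv); return c+d*((z-c[2])/d[:,2])[:,None]
def tri(a,b):
    c1,d1=ray("top",[a]);c2,d2=ray("scene",[b])
    s=np.linalg.lstsq(np.c_[d1[0],-d2[0]],c2-c1,rcond=None)[0]
    p,q=c1+s[0]*d1[0],c2+s[1]*d2[0]; return (p+q)/2,np.linalg.norm(p-q)
def blobs(img,mask,off,f,amin=60):
    cs,_=cv2.findContours(mask,cv2.RETR_EXTERNAL,cv2.CHAIN_APPROX_NONE)
    r=[]
    for c in cs:
        if cv2.contourArea(c)>amin: 
            c=(c.reshape(-1,2)+.5)/f-.5+off; r.append(c)
    return r
E
python3 - <<'E'
from h import *
f=6
def crop(n,x0,y0,x1,y1):
    return cv2.resize(cv2.imread(f"pics/{n}0.png")[y0:y1,x0:x1],None,fx=f,fy=f,interpolation=cv2.INTER_CUBIC)
np.set_printoptions(precision=4,suppress=True)
# dividers
a=crop("top",230,170,335,235); hsv=cv2.cvtColor(a,cv2.COLOR_BGR2HSV)
m=cv2.inRange(hsv,(80,80,50),(100,255,255))
for c in blobs(a,m,[230,170],f,600):
    w=plane("top",c,.085); (cx,cy),s,an=cv2.minAreaRect(np.float32(w[:,:2]*1000)); print("div",cx,cy,s,an,"pix",c.mean(0))
# block top view
b=crop("top",155,188,190,222); hsv=cv2.cvtColor(b,cv2.COLOR_BGR2HSV)
print("V rows of rib", hsv[17*f+3,::3,2])
for th in (190,205,215):
  m=cv2.inRange(hsv,(0,0,th),(179,90,255))
  for c in blobs(b,m,[155,188],f,300):
    w=plane("top",c,.081); (cx,cy),s,an=cv2.minAreaRect(np.float32(w[:,:2]*1000)); print("white",th,cx,cy,s,an)
m=cv2.inRange(hsv,(0,110,90),(8,255,255))|cv2.inRange(hsv,(170,110,90),(179,255,255))
for c in blobs(b,m,[155,188],f,100):
    w=plane("top",c,.045); (cx,cy),s,an=cv2.minAreaRect(np.float32(w[:,:2]*1000)); print("red z45",cx,cy,s,an)
# end plates: bright gray, row profile at full row ~200
t=crop("top",230,170,335,235)
g=cv2.cvtColor(t,cv2.COLOR_BGR2GRAY)
for r in (190,200,210):
    print(r,g[(r-170)*f+3,0:75:2])
# tray
T=cv2.imread("pics/top0.png"); x=T[180:260,340:450]; hs=cv2.cvtColor(x,cv2.COLOR_BGR2HSV)
m=cv2.inRange(hs,(0,0,140),(179,60,255)); 
for c in blobs(x,m,[340,180],1,500):
    w=plane("top",c,.024); print("tray",cv2.minAreaRect(np.float32(w[:,:2]*1000)))
cv2.imwrite("pics/dbg.png",cv2.resize(crop("top",155,188,240,228),None,fx=1.5,fy=1.5))
E
```

```text
div 450.70159912109375 61.769325256347656 (118.24946594238281, 8.829699516296387) 2.1699905395507812 pix [267.5774 200.0774]
div 455.88189697265625 -48.76704788208008 (119.78498077392578, 10.845638275146484) 2.214406728744507 pix [305.3422 199.8265]
div 454.0738830566406 -9.672527313232422 (120.27301788330078, 10.2094087600708) 2.3121886253356934 pix [291.8028 200.0694]
V rows of rib [129 129 127 126 126 127 128 132 137 146 155 168 179 192 204 214 221 226
 228 228 226 225 227 228 229 227 226 216 203 174 141 100  66  45  42  54
  68  87  99 118 138 163 185 206 218 224 227 217 203 174 141 106  83  68
  66  68  68  66  63  62  63  69  78  90 101 113 121 127 129 130]
white 190 423.205322265625 327.3031005859375 (9.323890686035156, 21.246753692626953) 79.99861145019531
white 190 430.7478332519531 362.39300537109375 (23.116607666015625, 45.67325973510742) 80.91600799560547
white 205 423.1813659667969 327.1958923339844 (7.353597164154053, 18.33135414123535) 80.00753784179688
white 205 434.771240234375 361.290771484375 (20.780851364135742, 35.279685974121094) 83.35995483398438
white 215 434.4444885253906 361.2076110839844 (18.231306076049805, 33.15993118286133) 82.16349792480469
red z45 439.479248046875 388.1145935058594 (6.524973392486572, 39.378448486328125) 82.51258087158203
190 [108 108 108 108 108 108 109 108 108 109 109 109 108 109 112 116 123 135
 147 159 171 178 180 175 166 151 129 110  90  73  66  63  62  66  72  77
  81  84]
200 [ 51  51  51  52  53  53  53  54  59  63  72  84  95 107 121 130 140 152
 158 164 170 175 173 166 158 142 121 103  83  61  48  37  27  24  23  19
  16  13]
210 [106 106 102  98  92  83  74  66  57  52  50  50  52  59  72  84 101 121
 136 149 162 167 167 162 153 139 119 103  86  68  60  54  47  44  41  35
  29  23]
tray ((422.014892578125, -325.41229248046875), (262.6044616699219, 171.3323974609375), 89.96145629882812)
```

The measurements agree with each other:
- **Block:** centre (0.435, 0.361) from the rib, and (0.436, 0.361) from the stripe. Yaw is about −8°.
- **Rack:** yaw about +2.4°.
- **Dividers:** y ≈ 0.062, −0.010 and −0.050 at x ≈ 0.453.
- **Tray:** (0.422, −0.325).

Because of joint 6's range I'll turn the tool +147°.

```bash
python3 -m jog '[[[0.11,0.4,0,0,0,70,0],[0.11,0.4,0,0,0,70,0],[0.11,0.4,0,0,0,70,0],[0.11,0.4,0,0,0,70,0],[0.11,0.4,0,0,0,70,0],[0.11,0.4,0,0,0,70,0],[0.11,0.4,0,0,0,70,0],[0.11,0.4,0,0,0,70,0],[0.11,0.4,0,0,0,70,0],[0.11,0.4,0,0,0,70,0]]]'
python3 -m jog '[[[0.114,0.4,-0.02,0,0,70,0],[0.114,0.4,-0.02,0,0,70,0],[0.114,0.4,-0.02,0,0,70,0],[0.114,0.4,-0.02,0,0,70,0],[0.114,0.4,-0.02,0,0,70,0],[0.114,0.4,-0.02,0,0,70,0],[0.114,0.4,-0.02,0,0,70,0],[0.114,0.4,-0.02,0,0,70,0],[0.114,0.4,-0.02,0,0,70,0],[0.114,0.4,-0.02,0,0,70,0]]]'
cat >> h.py <<'E'
from scipy.spatial.transform import Rotation as R
def st():
    o=bot.get_obs(); M=R.from_quat(o["tool_rot"]).as_matrix()
    print("t",round(o["clock"],2),"p",o["eef_pos"].round(4),"yaw_y",np.degrees(np.arctan2(M[1,1],M[0,1])).round(2),"zaxis",M[:,2].round(4),"F",o["ft_force"].round(2),"w",round(o["grip_width"],4),"q",o["joint_pos"].round(2))
if __name__=="__main__": st()
E
python3 h.py
```

```text
clock: 0.93
eef_pos: [0.3203, -0.0515, 0.2393]
tool_rot: [0.674, 0.739, 0.0, 0.0]
ft_force: [1.6, -0.1, 0.2]
grip_width: 0.0858
clock: 1.77
eef_pos: [0.4344, 0.3486, 0.2185]
tool_rot: [0.128, 0.992, -0.0, -0.0]
ft_force: [1.3, -0.6, -0.2]
grip_width: 0.0855
t 1.77 p [0.4344 0.3486 0.2185] yaw_y 75.28 zaxis [-7.e-04 -7.e-04 -1.e+00] F [ 1.26 -0.65 -0.24] w 0.0855 q [ 0.68  0.36  0.12  1.33 -0.    0.93]
```

```bash
python3 -m jog '[[[0,0.012,-0.04,0,0,7,0],[0,0.012,-0.08,0,0,7,0],[0,0.012,-0.11,0,0,7,0],[0,0.012,-0.135,0,0,7,0],[0,0.012,-0.15,0,0,7,0],[0,0.012,-0.158,0,0,7,0],[0,0.012,-0.162,0,0,7,0],[0,0.012,-0.162,0,0,7,0]]]'
python3 h.py
python3 - <<'E'
from h import *
a=bot.camera("top")[170:255,110:240]; b=bot.camera("scene")[220:350,150:300]
f=cv2.resize
cv2.imwrite("pics/g1.png",np.vstack([f(a,(520,340),interpolation=2)[:,:450],f(b,(450,390)[:2],interpolation=2)][0:1]+[f(b,(450,260),interpolation=2)]))
E
```

```text
clock: 2.43
eef_pos: [0.4344, 0.3583, 0.0567]
tool_rot: [0.071, 0.998, -0.0, -0.0]
ft_force: [0.5, 0.4, -0.2]
grip_width: 0.0854
t 2.43 p [0.4344 0.3583 0.0567] yaw_y 81.91 zaxis [-9.e-04 -8.e-04 -1.e+00] F [ 0.46  0.42 -0.22] w 0.0854 q [ 0.69  0.51 -0.11  0.96 -0.    0.83]
```

View pics/g1.png

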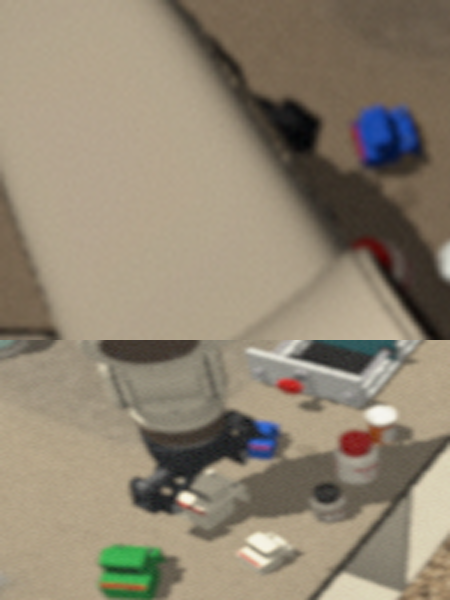

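The scene view shows the open jaws straddling the white block's rib along its y, clear of the blue and green blocks. Closing now.

```bash
python3 -m jog '[[[0,0,0,0,0,0,255],[0,0,0,0,0,0,255],[0,0,0,0,0,0,255],[0,0,0,0,0,0,255],[0,0,0,0,0,0,255],[0,0,0,0,0,0,255],[0,0,0,0,0,0,255],[0,0,0,0,0,0,255],[0,0,0,0,0,0,255],[0,0,0,0,0,0,255]]]'
python3 h.py
```

```text
clock: 3.37
eef_pos: [0.4349, 0.3589, 0.0578]
tool_rot: [0.07, 0.998, 0.0, 0.0]
ft_force: [-0.6, 0.5, 4.3]
grip_width: 0.0232
t 3.37 p [0.4349 0.3589 0.0578] yaw_y 81.92 zaxis [ 7.e-04  8.e-04 -1.e+00] F [-0.56  0.45  4.28] w 0.0232 q [ 0.69  0.5  -0.11  0.96  0.    0.83]
```

```bash
python3 -m jog '[[[0,0,0.02,0,0,0,255],[0,0,0.05,0,0,0,255],[0,0,0.09,0,0,0,255],[0.003,-0.025,0.125,0,0,4,255],[0.006,-0.06,0.135,0,0,8,255],[0.008,-0.1,0.135,0,0,10.5,255],[0.01,-0.14,0.135,0,0,10.5,255],[0.012,-0.18,0.135,0,0,10.5,255],[0.014,-0.22,0.135,0,0,10.5,255],[0.015,-0.25,0.135,0,0,10.5,255]]]'
python3 -m jog '[[[0.001,-0.018,0,0,0,0,255],[0.001,-0.03,-0.01,0,0,0,255],[0.001,-0.032,-0.02,0,0,0,255],[0.001,-0.032,-0.03,0,0,0,255],[0.001,-0.032,-0.03,0,0,0,255]]]'
python3 h.py
python3 - <<'E'
from h import *
a=bot.camera("top")[170:245,215:345]; b=bot.camera("scene")[165:265,215:325]
f=cv2.resize
cv2.imwrite("pics/g2.png",np.vstack([f(a,(520,300),interpolation=2),f(b,None,fx=520/110,fy=520/110,interpolation=2)[:290]]))
E
```

```text
clock: 4.2
eef_pos: [0.4482, 0.1054, 0.1913]
tool_rot: [-0.02, 1.0, -0.001, -0.001]
ft_force: [0.5, 1.5, -2.1]
grip_width: 0.0229
clock: 4.62
eef_pos: [0.4482, 0.0754, 0.1596]
tool_rot: [-0.02, 1.0, -0.001, -0.003]
ft_force: [0.4, -0.2, -2.9]
grip_width: 0.0232
t 4.62 p [0.4482 0.0754 0.1596] yaw_y 92.34 zaxis [-0.0062 -0.0013 -1.    ] F [ 0.39 -0.23 -2.9 ] w 0.0232 q [ 0.17  0.21 -0.25  1.12 -0.    0.13]
```

View pics/g2.png

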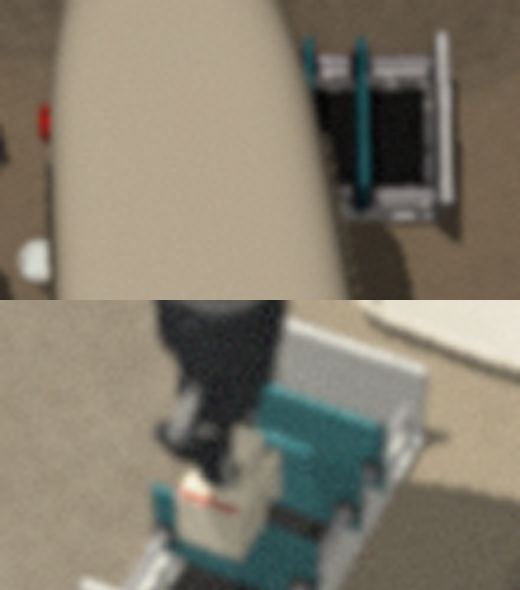

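The scene view shows the block hanging over the first divider with its red-stripe face towards the knob end. I'll lower it gently.

```bash
python3 -m jog '[[[0,0.001,-0.008,0,0,0,255],[0,0.001,-0.016,0,0,0,255],[0,0.001,-0.02,0,0,0,255],[0,0.001,-0.024,0,0,0,255],[0,0.001,-0.028,0,0,0,255]]]'; python3 h.py
```

```text
clock: 5.13
eef_pos: [0.4505, 0.0777, 0.1338]
tool_rot: [-0.021, 1.0, -0.0, -0.0]
ft_force: [-0.4, -0.2, -2.2]
grip_width: 0.0229
t 5.13 p [0.4505 0.0777 0.1338] yaw_y 92.44 zaxis [-3.e-04 -1.e-04 -1.e+00] F [-0.37 -0.16 -2.23] w 0.0229 q [ 0.17  0.23 -0.29  1.04 -0.    0.13]
```

```bash
python3 -m jog '[[[0,0,-0.005,0,0,0,255],[0,0,-0.009,0,0,0,255],[0,0,-0.012,0,0,0,255],[0,0,-0.012,0,0,0,255]]]'; python3 -m jog '[[[0,0,-0.004,0,0,0,255],[0,0,-0.006,0,0,0,255],[0,0,-0.006,0,0,0,255]]]'; python3 h.py
```

```text
clock: 5.47
eef_pos: [0.4501, 0.0774, 0.1216]
tool_rot: [-0.021, 1.0, -0.0, -0.001]
ft_force: [-0.2, -0.3, -1.4]
grip_width: 0.023
clock: 5.72
eef_pos: [0.4503, 0.0774, 0.1159]
tool_rot: [-0.021, 1.0, -0.0, -0.0]
ft_force: [0.3, -0.4, -1.7]
grip_width: 0.023
t 5.72 p [0.4503 0.0774 0.1159] yaw_y 92.41 zaxis [-7.e-04 -1.e-04 -1.e+00] F [ 0.31 -0.44 -1.7 ] w 0.023 q [ 0.17  0.25 -0.32  1.   -0.    0.13]
```

The underside is at about 58 mm with no side force, so the block is hooked. Drawing along the rack's +y in 1 mm steps.

```bash
python3 -m jog '[[[0,0.001,0,0,0,0,255],[0,0.002,0,0,0,0,255],[0,0.003,0,0,0,0,255],[0,0.004,0,0,0,0,255]]]'; python3 -m jog '[[[0,0.001,0,0,0,0,255],[0,0.002,0,0,0,0,255]]]'; python3 h.py
```

```text
clock: 6.05
eef_pos: [0.4504, 0.0803, 0.1162]
tool_rot: [-0.021, 1.0, -0.002, -0.0]
ft_force: [1.3, -4.9, -2.8]
grip_width: 0.0232
clock: 6.22
eef_pos: [0.4503, 0.0824, 0.1161]
tool_rot: [-0.021, 1.0, -0.001, -0.0]
ft_force: [-0.4, -5.4, -2.7]
grip_width: 0.023
t 6.22 p [0.4503 0.0824 0.1161] yaw_y 92.38 zaxis [-5.e-04 -3.e-03 -1.e+00] F [-0.43 -5.36 -2.75] w 0.023 q [ 0.18  0.26 -0.32  1.   -0.    0.14]
```

```bash
python3 -m jog '[[[0,0.0005,0,0,0,0,255],[0,0.001,0,0,0,0,255],[0,0.0015,0,0,0,0,255],[-0.0001,0.002,0,0,0,0,255]]]'
```

```text
clock: 6.55
eef_pos: [0.4503, 0.0846, 0.1162]
tool_rot: [-0.021, 1.0, -0.001, -0.0]
ft_force: [-0.1, -5.6, -3.3]
grip_width: 0.0234
```

```bash
python3 -m jog '[[[0,0.0005,0,0,0,0,255],[0,0.001,0,0,0,0,255],[0,0.0015,0,0,0,0,255]]]'
```

```text
clock: 6.8
eef_pos: [0.4502, 0.0861, 0.1162]
tool_rot: [-0.021, 1.0, -0.001, -0.0]
ft_force: [-1.0, -5.5, -2.4]
grip_width: 0.0233
```

```bash
python3 -m jog '[[[0,0.0005,0,0,0,0,255],[0,0.001,0,0,0,0,255],[0,0.0015,0,0,0,0,255]]]'
```

```text
clock: 7.05
eef_pos: [0.4501, 0.0875, 0.1162]
tool_rot: [-0.021, 1.0, -0.001, -0.0]
ft_force: [0.4, -5.7, -2.5]
grip_width: 0.0231
```

```bash
python3 -m jog '[[[0,0.0005,0,0,0,0,255],[0,0.001,0,0,0,0,255],[0,0.0015,0,0,0,0,255]]]'
```

```text
clock: 7.3
eef_pos: [0.45, 0.0891, 0.1162]
tool_rot: [-0.021, 1.0, -0.001, -0.0]
ft_force: [-0.0, -5.2, -2.8]
grip_width: 0.0229
```

```bash
python3 -m jog '[[[0,0.0005,0,0,0,0,255],[0,0.001,0,0,0,0,255],[0,0.0015,0,0,0,0,255]]]'
```

```text
clock: 7.55
eef_pos: [0.45, 0.0905, 0.1162]
tool_rot: [-0.021, 1.0, -0.001, -0.0]
ft_force: [-0.4, -5.1, -3.3]
grip_width: 0.0233
```

```bash
python3 -m jog '[[[0,0.0005,0,0,0,0,255],[0,0.001,0,0,0,0,255],[0,0.0015,0,0,0,0,255]]]'
```

```text
clock: 7.8
eef_pos: [0.45, 0.0921, 0.1161]
tool_rot: [-0.021, 1.0, -0.001, -0.001]
ft_force: [-0.7, -4.4, -1.9]
grip_width: 0.0234
```

```bash
python3 -m jog '[[[0,0.0005,0,0,0,0,255],[0,0.001,0,0,0,0,255],[0,0.0015,0,0,0,0,255]]]'
```

```text
clock: 8.05
eef_pos: [0.4499, 0.0935, 0.1161]
tool_rot: [-0.021, 1.0, -0.001, -0.001]
ft_force: [-0.7, -4.8, -2.4]
grip_width: 0.0234
```

```bash
python3 -m jog '[[[0,0.0005,0,0,0,0,255],[0,0.001,0,0,0,0,255]]]'
```

```text
clock: 8.22
eef_pos: [0.4498, 0.0945, 0.1161]
tool_rot: [-0.021, 1.0, -0.001, -0.001]
ft_force: [-0.3, -5.1, -2.0]
grip_width: 0.0232
```

```bash
python3 -m jog '[[[0,0.0005,0,0,0,0,255],[0,0.001,0,0,0,0,255]]]'
```

```text
clock: 8.38
eef_pos: [0.4498, 0.0955, 0.1161]
tool_rot: [-0.021, 1.0, -0.001, -0.001]
ft_force: [-1.0, -5.5, -1.9]
grip_width: 0.0234
```

```bash
python3 -m jog '[[[0,0.0005,0,0,0,0,255],[0,0.001,0,0,0,0,255]]]'; python3 h.py
```

```text
clock: 8.55
eef_pos: [0.4498, 0.0965, 0.1161]
tool_rot: [-0.021, 1.0, -0.001, -0.001]
ft_force: [-0.8, -4.6, -2.1]
grip_width: 0.023
t 8.55 p [0.4498 0.0965 0.1161] yaw_y 92.38 zaxis [-0.0014 -0.0025 -1.    ] F [-0.83 -4.63 -2.11] w 0.023 q [ 0.21  0.26 -0.31  1.   -0.    0.17]
```

```bash
python3 - <<'E'
from h import *
for z in (.085,): print(plane("top",[[233.9,200],[236.2,200],[238.4,200],[322,200],[325.5,200],[329,200]],z).round(4))
E
python3 -m jog '[[[0,0.0005,0,0,0,0,255],[0,0.001,0,0,0,0,255]]]'
```

```text
[[ 0.4457  0.1605  0.085 ]
 [ 0.4459  0.1538  0.085 ]
 [ 0.4462  0.1473  0.085 ]
 [ 0.456  -0.0982  0.085 ]
 [ 0.4564 -0.1085  0.085 ]
 [ 0.4568 -0.1188  0.085 ]]
clock: 8.72
eef_pos: [0.4498, 0.0975, 0.1161]
tool_rot: [-0.021, 1.0, -0.001, -0.001]
ft_force: [-2.9, -5.5, -2.4]
grip_width: 0.0233
```

```bash
python3 -m jog '[[[0,0.0005,0,0,0,0,255],[0,0.001,0,0,0,0,255]]]'; python3 h.py
```

```text
clock: 8.88
eef_pos: [0.4497, 0.0985, 0.1161]
tool_rot: [-0.021, 1.0, -0.001, -0.001]
ft_force: [-1.1, -4.5, -1.9]
grip_width: 0.0228
t 8.88 p [0.4497 0.0985 0.1161] yaw_y 92.38 zaxis [-0.0015 -0.0025 -1.    ] F [-1.1  -4.55 -1.86] w 0.0228 q [ 0.22  0.26 -0.31  1.   -0.    0.18]
```

```bash
python3 -m jog '[[[0,0.0005,0,0,0,0,255],[0,0.001,0,0,0,0,255]]]'
```

```text
clock: 9.05
eef_pos: [0.4497, 0.0995, 0.1161]
tool_rot: [-0.021, 1.0, -0.001, -0.001]
ft_force: [-1.4, -5.2, -1.2]
grip_width: 0.0234
```

```bash
python3 -m jog '[[[0,0.0005,0,0,0,0,255],[0,0.001,0,0,0,0,255],[-0.0001,0.0015,0,0,0,0,255]]]'
```

```text
clock: 9.3
eef_pos: [0.4496, 0.101, 0.1161]
tool_rot: [-0.021, 1.0, -0.001, -0.001]
ft_force: [-1.1, -4.9, -1.8]
grip_width: 0.0232
```

```bash
python3 -m jog '[[[0,0.0005,0,0,0,0,255],[0,0.001,0,0,0,0,255],[-0.0001,0.0015,0,0,0,0,255]]]'
```

```text
clock: 9.55
eef_pos: [0.4495, 0.1025, 0.1161]
tool_rot: [-0.021, 1.0, -0.001, -0.001]
ft_force: [-1.7, -5.9, -1.7]
grip_width: 0.0227
```

```bash
python3 -m jog '[[[0,0.0005,0,0,0,0,255],[0,0.001,0,0,0,0,255],[-0.0001,0.0015,0,0,0,0,255]]]'
```

```text
clock: 9.8
eef_pos: [0.4494, 0.104, 0.1161]
tool_rot: [-0.021, 1.0, -0.001, -0.001]
ft_force: [-1.4, -4.2, -2.4]
grip_width: 0.0232
```

```bash
python3 -m jog '[[[0,0.0005,0,0,0,0,255],[0,0.001,0,0,0,0,255]]]'
```

```text
clock: 9.97
eef_pos: [0.4494, 0.105, 0.1161]
tool_rot: [-0.021, 1.0, -0.001, -0.001]
ft_force: [-1.4, -5.1, -1.6]
grip_width: 0.0233
```

```bash
python3 -m jog '[[[0,0.0005,0,0,0,0,255],[0,0.001,0,0,0,0,255],[-0.0001,0.0015,0,0,0,0,255]]]'
```

```text
clock: 10.22
eef_pos: [0.4493, 0.1065, 0.1161]
tool_rot: [-0.021, 1.0, -0.001, -0.001]
ft_force: [-1.2, -4.5, -2.5]
grip_width: 0.0232
```

```bash
python3 -m jog '[[[0,0.0005,0,0,0,0,255],[0,0.001,0,0,0,0,255]]]'
```

```text
clock: 10.38
eef_pos: [0.4493, 0.1073, 0.1161]
tool_rot: [-0.021, 1.0, -0.002, -0.001]
ft_force: [-0.6, -6.2, -1.6]
grip_width: 0.0233
```

```bash
python3 -m jog '[[[0,0.0005,0,0,0,0,255],[0,0.0005,0,0,0,0,255]]]'; python3 h.py
```

```text
clock: 10.55
eef_pos: [0.4493, 0.1073, 0.1161]
tool_rot: [-0.021, 1.0, -0.002, -0.001]
ft_force: [-0.4, -6.2, -2.1]
grip_width: 0.0232
t 10.55 p [0.4493 0.1073 0.1161] yaw_y 92.37 zaxis [-0.0015 -0.0042 -1.    ] F [-0.39 -6.17 -2.07] w 0.0232 q [ 0.24  0.26 -0.3   1.   -0.    0.2 ]
```

Contact: the tool no longer advances and the force is rising. I'll press slightly more to make sure.

```bash
python3 -m jog '[[[0,0.0005,0,0,0,0,255],[0,0.0005,0,0,0,0,255],[0,0.0005,0,0,0,0,255]]]'; python3 h.py
```

```text
clock: 10.8
eef_pos: [0.4493, 0.1074, 0.1161]
tool_rot: [-0.021, 1.0, -0.002, -0.001]
ft_force: [-0.6, -8.6, -1.9]
grip_width: 0.0234
t 10.8 p [0.4493 0.1074 0.1161] yaw_y 92.36 zaxis [-0.0014 -0.005  -1.    ] F [-0.6  -8.59 -1.88] w 0.0234 q [ 0.24  0.26 -0.3   1.01 -0.    0.2 ]
```

Step 1 contact is firm: the total is 8.6 N, of which drag is about 5. I'll back off to mid-slot, lift, go over divider 2 and hover.

```bash
python3 -m jog '[[[0,-0.0015,0,0,0,0,255],[0,-0.003,0,0,0,0,255],[0,-0.003,0,0,0,0,255]]]'; python3 h.py
```

```text
clock: 11.05
eef_pos: [0.4503, 0.1069, 0.1165]
tool_rot: [-0.021, 1.0, 0.001, 0.0]
ft_force: [-0.3, -1.1, -2.0]
grip_width: 0.0234
t 11.05 p [0.4503 0.1069 0.1165] yaw_y 92.41 zaxis [ 4.0e-04  1.5e-03 -1.0e+00] F [-0.27 -1.1  -1.95] w 0.0234 q [ 0.23  0.26 -0.3   1.    0.    0.19]
```

```bash
python3 -m jog '[[[0,-0.0008,0,0,0,0,255],[0,-0.0013,0,0,0,0,255],[0,-0.0013,0,0,0,0,255]]]'; python3 h.py
```

```text
clock: 11.3
eef_pos: [0.4504, 0.1056, 0.1165]
tool_rot: [-0.021, 1.0, 0.0, 0.0]
ft_force: [-0.2, 1.4, -1.2]
grip_width: 0.0232
t 11.3 p [0.4504 0.1056 0.1165] yaw_y 92.43 zaxis [ 7.e-04  9.e-04 -1.e+00] F [-0.21  1.35 -1.22] w 0.0232 q [ 0.23  0.26 -0.31  1.    0.    0.19]
```

```bash
python3 -m jog '[[[0,0,0.006,0,0,0,255],[0,0,0.016,0,0,0,255],[0,0,0.032,0,0,0,255],[0,0,0.046,0,0,0,255],[0.0005,-0.02,0.046,0,0,0,255],[0.001,-0.05,0.046,0,0,0,255],[0.002,-0.08,0.046,0,0,0,255],[0.003,-0.095,0.046,0,0,0,255],[0.003,-0.101,0.046,0,0,0,255],[0.003,-0.101,0.04,0,0,0,255]]]'; python3 -m jog '[[[0,0,-0.005,0,0,0,255],[0,0,-0.01,0,0,0,255],[0,0,-0.01,0,0,0,255]]]';python3 h.py
python3 - <<'E'
from h import *
a=bot.camera("top")[170:245,215:345]; b=bot.camera("scene")[165:265,215:325]
f=cv2.resize
cv2.imwrite("pics/g3.png",np.vstack([f(a,(520,300),interpolation=2),f(b,None,fx=520/110,fy=520/110,interpolation=2)[:290]]))
E
```

```text
clock: 12.13
eef_pos: [0.4543, 0.0033, 0.1576]
tool_rot: [-0.02, 1.0, 0.0, 0.002]
ft_force: [0.4, -0.1, -1.5]
grip_width: 0.0234
clock: 12.38
eef_pos: [0.452, 0.0052, 0.1448]
tool_rot: [-0.022, 1.0, 0.0, -0.001]
ft_force: [0.0, 0.1, -2.5]
grip_width: 0.0235
t 12.38 p [0.452  0.0052 0.1448] yaw_y 92.51 zaxis [-2.9e-03  3.0e-04 -1.0e+00] F [ 0.04  0.12 -2.46] w 0.0235 q [ 0.01  0.22 -0.28  1.07  0.   -0.03]
```

View pics/g3.png

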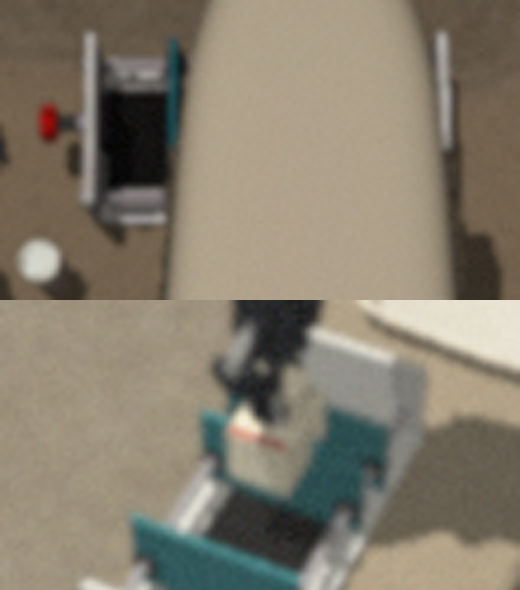

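The scene view shows the block over the second divider, and divider 1 is set near the pad. Lowering.

```bash
python3 -m jog '[[[0,0,-0.003,0,0,0,255],[0,0,-0.006,0,0,0,255],[0,0,-0.009,0,0,0,255],[0,0,-0.012,0,0,0,255]]]'; python3 -m jog '[[[0,0,-0.002,0,0,0,255],[0,0,-0.004,0,0,0,255]]]';python3 h.py
```

```text
clock: 12.82
eef_pos: [0.4531, 0.0044, 0.134]
tool_rot: [-0.021, 1.0, 0.0, 0.0]
ft_force: [-0.3, 0.2, -2.5]
grip_width: 0.0232
clock: 12.98
eef_pos: [0.453, 0.0042, 0.13]
tool_rot: [-0.021, 1.0, 0.0, -0.0]
ft_force: [-0.4, -0.6, -1.4]
grip_width: 0.0234
t 12.98 p [0.453  0.0042 0.13  ] yaw_y 92.41 zaxis [-3.e-04  0.e+00 -1.e+00] F [-0.42 -0.58 -1.42] w 0.0234 q [ 0.01  0.23 -0.31  1.03  0.   -0.03]
```

```bash
python3 -m jog '[[[0,0,-0.004,0,0,0,255],[0,0,-0.008,0,0,0,255],[0,0,-0.008,0,0,0,255]]]'; python3 -m jog '[[[0,0,-0.003,0,0,0,255],[0,0,-0.006,0,0,0,255],[0,0,-0.006,0,0,0,255]]]';python3 h.py
```

```text
clock: 13.23
eef_pos: [0.4525, 0.0042, 0.1214]
tool_rot: [-0.021, 1.0, 0.0, -0.001]
ft_force: [0.3, 0.7, -2.2]
grip_width: 0.0231
clock: 13.48
eef_pos: [0.4527, 0.0042, 0.1157]
tool_rot: [-0.021, 1.0, 0.0, -0.001]
ft_force: [-0.3, -1.2, -0.5]
grip_width: 0.0231
t 13.48 p [0.4527 0.0042 0.1157] yaw_y 92.41 zaxis [-0.001 -0.    -1.   ] F [-0.34 -1.2  -0.5 ] w 0.0231 q [ 0.01  0.25 -0.33  1.   -0.   -0.03]
```

```bash
python3 -m jog '[[[0,0.001,0,0,0,0,255],[0,0.003,0,0,0,0,255],[-0.0002,0.006,0,0,0,0,255],[-0.0004,0.009,0,0,0,0,255],[-0.0005,0.012,0,0,0,0,255],[-0.0006,0.015,0,0,0,0,255],[-0.0008,0.018,0,0,0,0,255],[-0.0009,0.021,0,0,0,0,255],[-0.001,0.0235,0,0,0,0,255],[-0.0011,0.026,0,0,0,0,255]]]'
```

```text
clock: 14.32
eef_pos: [0.452, 0.0305, 0.1163]
tool_rot: [-0.021, 1.0, -0.0, -0.0]
ft_force: [0.8, -4.1, -3.3]
grip_width: 0.0232
```

```bash
python3 -m jog '[[[-0.0001,0.003,0,0,0,0,255],[-0.0003,0.006,0,0,0,0,255],[-0.0004,0.009,0,0,0,0,255],[-0.0005,0.012,0,0,0,0,255],[-0.0006,0.015,0,0,0,0,255],[-0.0008,0.018,0,0,0,0,255],[-0.0009,0.02,0,0,0,0,255],[-0.0009,0.02,0,0,0,0,255]]]'; python3 h.py
```

```text
clock: 14.98
eef_pos: [0.451, 0.0509, 0.1163]
tool_rot: [-0.021, 1.0, 0.0, -0.0]
ft_force: [-0.4, -2.4, -3.4]
grip_width: 0.0231
t 14.98 p [0.451  0.0509 0.1163] yaw_y 92.45 zaxis [-2.e-04  8.e-04 -1.e+00] F [-0.38 -2.4  -3.4 ] w 0.0231 q [ 0.11  0.25 -0.33  1.    0.    0.07]
```

```bash
python3 -m jog '[[[0,0.0006,0,0,0,0,255],[0,0.0012,0,0,0,0,255],[0,0.0018,0,0,0,0,255],[0,0.0024,0,0,0,0,255],[-0.0001,0.003,0,0,0,0,255],[-0.0001,0.0036,0,0,0,0,255],[-0.0002,0.0042,0,0,0,0,255]]]'
```

```text
clock: 15.57
eef_pos: [0.4509, 0.0544, 0.1163]
tool_rot: [-0.021, 1.0, -0.0, -0.0]
ft_force: [0.2, -3.9, -3.6]
grip_width: 0.0232
```

```bash
python3 -m jog '[[[0,0.0005,0,0,0,0,255],[0,0.001,0,0,0,0,255],[0,0.0015,0,0,0,0,255]]]'; python3 h.py
```

```text
clock: 15.82
eef_pos: [0.4508, 0.0559, 0.1163]
tool_rot: [-0.021, 1.0, -0.0, -0.0]
ft_force: [-0.4, -3.9, -4.0]
grip_width: 0.0231
t 15.82 p [0.4508 0.0559 0.1163] yaw_y 92.41 zaxis [-2.e-04 -1.e-04 -1.e+00] F [-0.38 -3.92 -4.05] w 0.0231 q [ 0.12  0.25 -0.33  1.   -0.    0.08]
```

```bash
python3 -m jog '[[[0,0.0003,0,0,0,0,255],[0,0.0006,0,0,0,0,255],[0,0.0009,0,0,0,0,255]]]'; python3 h.py
```

```text
clock: 16.07
eef_pos: [0.4508, 0.0568, 0.1163]
tool_rot: [-0.021, 1.0, -0.0, -0.0]
ft_force: [-0.7, -4.9, -2.7]
grip_width: 0.0231
t 16.07 p [0.4508 0.0568 0.1163] yaw_y 92.41 zaxis [-2.e-04 -0.e+00 -1.e+00] F [-0.69 -4.93 -2.67] w 0.0231 q [ 0.13  0.25 -0.32  1.   -0.    0.08]
```

```bash
python3 -m jog '[[[0,0.0003,0,0,0,0,255],[0,0.0005,0,0,0,0,255]]]'; python3 h.py
```

```text
clock: 16.23
eef_pos: [0.4508, 0.0571, 0.1163]
tool_rot: [-0.021, 1.0, -0.0, -0.0]
ft_force: [-0.5, -5.7, -3.0]
grip_width: 0.0228
t 16.23 p [0.4508 0.0571 0.1163] yaw_y 92.41 zaxis [-2.e-04 -7.e-04 -1.e+00] F [-0.51 -5.74 -3.  ] w 0.0228 q [ 0.13  0.25 -0.32  1.   -0.    0.08]
```

```bash
python3 -m jog '[[[0,0.0002,0,0,0,0,255],[0,0.0003,0,0,0,0,255]]]'; python3 h.py; python3 -m jog '[[[0,0,0,0,0,0,255]]]'; python3 h.py
```

```text
clock: 16.4
eef_pos: [0.4508, 0.0571, 0.1163]
tool_rot: [-0.021, 1.0, -0.001, -0.0]
ft_force: [-0.3, -5.6, -3.5]
grip_width: 0.0233
t 16.4 p [0.4508 0.0571 0.1163] yaw_y 92.4 zaxis [-2.0e-04 -1.2e-03 -1.0e+00] F [-0.35 -5.62 -3.54] w 0.0233 q [ 0.13  0.25 -0.32  1.   -0.    0.08]
clock: 16.48
eef_pos: [0.4508, 0.0571, 0.1163]
tool_rot: [-0.021, 1.0, -0.001, -0.0]
ft_force: [0.4, -5.9, -2.7]
grip_width: 0.0231
t 16.48 p [0.4508 0.0571 0.1163] yaw_y 92.4 zaxis [-2.0e-04 -1.2e-03 -1.0e+00] F [ 0.44 -5.88 -2.73] w 0.0231 q [ 0.13  0.25 -0.32  1.   -0.    0.08]
```

```bash
python3 -m jog '[[[0,0.0002,0,0,0,0,255],[0,0.0002,0,0,0,0,255]]]'; python3 h.py; python3 -m jog '[[[0,-0.0015,0,0,0,0,255],[0,-0.0015,0,0,0,0,255]]]'; python3 h.py
```

```text
clock: 16.65
eef_pos: [0.4508, 0.0572, 0.1163]
tool_rot: [-0.021, 1.0, -0.001, -0.0]
ft_force: [-0.3, -5.4, -3.3]
grip_width: 0.0231
t 16.65 p [0.4508 0.0572 0.1163] yaw_y 92.39 zaxis [-2.0e-04 -1.6e-03 -1.0e+00] F [-0.27 -5.38 -3.32] w 0.0231 q [ 0.13  0.25 -0.32  1.   -0.    0.09]
clock: 16.82
eef_pos: [0.451, 0.0569, 0.1164]
tool_rot: [-0.021, 1.0, 0.001, 0.0]
ft_force: [-0.5, -2.4, -2.1]
grip_width: 0.0229
t 16.82 p [0.451  0.0569 0.1164] yaw_y 92.42 zaxis [ 1.0e-04  1.8e-03 -1.0e+00] F [-0.48 -2.42 -2.1 ] w 0.0229 q [ 0.12  0.25 -0.32  1.    0.    0.08]
```

The stall and force rise show contact at the expected place (0.0572 against a predicted 0.0574). I'll repeat the press a little more firmly to be sure, staying below divider 1's drag of about 5 N.

```bash
python3 -m jog '[[[0,0.001,0,0,0,0,255],[0,0.0014,0,0,0,0,255],[0,0.0017,0,0,0,0,255],[0,0.0017,0,0,0,0,255]]]'; python3 h.py; python3 -m jog '[[[0,0.0002,0,0,0,0,255],[0,0.0002,0,0,0,0,255]]]'; python3 h.py
```

```text
clock: 17.15
eef_pos: [0.451, 0.0572, 0.1164]
tool_rot: [-0.021, 1.0, -0.001, 0.0]
ft_force: [-0.2, -6.2, -2.7]
grip_width: 0.0232
t 17.15 p [0.451  0.0572 0.1164] yaw_y 92.4 zaxis [ 2.0e-04 -2.3e-03 -1.0e+00] F [-0.21 -6.19 -2.65] w 0.0232 q [ 0.13  0.25 -0.32  1.   -0.    0.09]
clock: 17.32
eef_pos: [0.451, 0.0573, 0.1164]
tool_rot: [-0.021, 1.0, -0.001, 0.0]
ft_force: [0.3, -5.4, -2.1]
grip_width: 0.0231
t 17.32 p [0.451  0.0573 0.1164] yaw_y 92.39 zaxis [ 2.0e-04 -2.6e-03 -1.0e+00] F [ 0.29 -5.38 -2.07] w 0.0231 q [ 0.13  0.25 -0.32  1.   -0.    0.09]
```

```bash
python3 -m jog '[[[0,-0.0015,0,0,0,0,255],[0,-0.0028,0,0,0,0,255],[0,-0.0028,0,0,0,0,255],[0,-0.0028,0,0,0,0,255]]]'; python3 h.py
```

```text
clock: 17.65
eef_pos: [0.4513, 0.0561, 0.1165]
tool_rot: [-0.021, 1.0, 0.001, 0.0]
ft_force: [0.2, -0.6, -1.6]
grip_width: 0.023
t 17.65 p [0.4513 0.0561 0.1165] yaw_y 92.43 zaxis [ 7.0e-04  1.6e-03 -1.0e+00] F [ 0.16 -0.58 -1.57] w 0.023 q [ 0.12  0.25 -0.32  1.    0.    0.08]
```

```bash
python3 -m jog '[[[0,-0.0007,0,0,0,0,255],[0,-0.0007,0.006,0,0,0,255],[0,-0.0007,0.016,0,0,0,255],[0,-0.0007,0.032,0,0,0,255],[0,-0.0007,0.046,0,0,0,255],[0.0005,-0.02,0.046,0,0,0,255],[0.002,-0.055,0.046,0,0,0,255],[0.003,-0.08,0.046,0,0,0,255],[0.003,-0.0905,0.046,0,0,0,255],[0.003,-0.0905,0.04,0,0,0,255]]]'; python3 -m jog '[[[0,0,-0.005,0,0,0,255],[0,0,-0.01,0,0,0,255],[0,0,-0.01,0,0,0,255]]]';python3 h.py
python3 - <<'E'
from h import *
a=bot.camera("top")[170:245,215:345]; b=bot.camera("scene")[165:265,215:325]
f=cv2.resize
cv2.imwrite("pics/g4.png",np.vstack([f(a,(520,300),interpolation=2),f(b,None,fx=520/110,fy=520/110,interpolation=2)[:290]]))
E
```

```text
clock: 18.48
eef_pos: [0.455, -0.0369, 0.1576]
tool_rot: [-0.019, 1.0, -0.0, 0.002]
ft_force: [-0.0, 0.9, -2.0]
grip_width: 0.0229
clock: 18.73
eef_pos: [0.4528, -0.034, 0.1449]
tool_rot: [-0.022, 1.0, 0.0, -0.001]
ft_force: [-0.6, 1.2, -2.2]
grip_width: 0.0233
t 18.73 p [ 0.4528 -0.034   0.1449] yaw_y 92.49 zaxis [-2.9e-03  7.0e-04 -1.0e+00] F [-0.56  1.21 -2.24] w 0.0233 q [-0.08  0.22 -0.28  1.07  0.   -0.12]
```

View pics/g4.png

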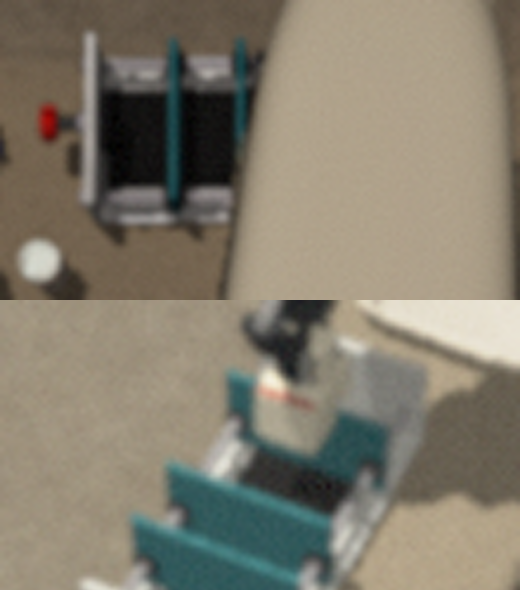

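The views show dividers 1 and 2 in place (top crop u≈174 and 240, about 48 mm apart) and the block over divider 3. Lowering.

```bash
python3 -m jog '[[[0,0,-0.003,0,0,0,255],[0,0,-0.006,0,0,0,255],[0,0,-0.009,0,0,0,255],[0,0,-0.012,0,0,0,255]]]'; python3 -m jog '[[[0,0,-0.002,0,0,0,255],[0,0,-0.004,0,0,0,255]]]';python3 h.py
```

```text
clock: 19.17
eef_pos: [0.4539, -0.0349, 0.134]
tool_rot: [-0.021, 1.0, 0.0, -0.0]
ft_force: [0.5, -0.4, -2.6]
grip_width: 0.023
clock: 19.33
eef_pos: [0.4538, -0.0351, 0.13]
tool_rot: [-0.021, 1.0, 0.0, -0.0]
ft_force: [0.5, 0.4, -1.3]
grip_width: 0.023
t 19.33 p [ 0.4538 -0.0351  0.13  ] yaw_y 92.41 zaxis [-3.e-04  0.e+00 -1.e+00] F [ 0.46  0.36 -1.35] w 0.023 q [-0.08  0.24 -0.3   1.03 -0.   -0.12]
```

```bash
python3 -m jog '[[[0,0,-0.004,0,0,0,255],[0,0,-0.008,0,0,0,255],[0,0,-0.008,0,0,0,255]]]'; python3 -m jog '[[[0,0,-0.003,0,0,0,255],[0,0,-0.006,0,0,0,255],[0,0,-0.006,0,0,0,255]]]';python3 h.py
```

```text
clock: 19.58
eef_pos: [0.4533, -0.0351, 0.1214]
tool_rot: [-0.021, 1.0, 0.0, -0.001]
ft_force: [0.0, 0.2, -2.5]
grip_width: 0.0229
clock: 19.83
eef_pos: [0.4535, -0.0351, 0.1157]
tool_rot: [-0.021, 1.0, 0.0, -0.001]
ft_force: [-1.0, -0.4, -2.8]
grip_width: 0.0233
t 19.83 p [ 0.4535 -0.0351  0.1157] yaw_y 92.41 zaxis [-1.e-03  1.e-04 -1.e+00] F [-1.03 -0.38 -2.75] w 0.0233 q [-0.08  0.25 -0.32  1.   -0.   -0.12]
```

Hooked. Expected contact is at y ≈ 0.0073. I'll travel fast for about 36 mm, then slowly.

```bash
python3 -m jog '[[[0,0.001,0,0,0,0,255],[0,0.003,0,0,0,0,255],[-0.0002,0.006,0,0,0,0,255],[-0.0004,0.009,0,0,0,0,255],[-0.0005,0.012,0,0,0,0,255],[-0.0006,0.015,0,0,0,0,255],[-0.0008,0.018,0,0,0,0,255],[-0.0009,0.021,0,0,0,0,255],[-0.001,0.0235,0,0,0,0,255],[-0.0011,0.026,0,0,0,0,255]]]'; python3 -m jog '[[[-0.0001,0.003,0,0,0,0,255],[-0.0002,0.006,0,0,0,0,255],[-0.0003,0.008,0,0,0,0,255],[-0.0004,0.0095,0,0,0,0,255],[-0.0004,0.0095,0,0,0,0,255]]]'; python3 h.py
```

```text
clock: 20.67
eef_pos: [0.4527, -0.0088, 0.1163]
tool_rot: [-0.021, 1.0, -0.0, -0.0]
ft_force: [1.0, -4.3, -4.5]
grip_width: 0.0233
clock: 21.08
eef_pos: [0.4523, 0.0009, 0.1163]
tool_rot: [-0.021, 1.0, 0.0, -0.0]
ft_force: [-0.6, -4.0, -3.9]
grip_width: 0.0232
t 21.08 p [0.4523 0.0009 0.1163] yaw_y 92.43 zaxis [-3.e-04  6.e-04 -1.e+00] F [-0.57 -3.99 -3.87] w 0.0232 q [ 0.    0.24 -0.33  1.    0.   -0.04]
```

```bash
python3 -m jog '[[[0,0.0006,0,0,0,0,255],[0,0.0012,0,0,0,0,255],[0,0.0018,0,0,0,0,255],[0,0.0024,0,0,0,0,255],[-0.0001,0.003,0,0,0,0,255],[-0.0001,0.0036,0,0,0,0,255],[-0.0002,0.0042,0,0,0,0,255]]]'; python3 h.py
```

```text
clock: 21.67
eef_pos: [0.4521, 0.0046, 0.1163]
tool_rot: [-0.021, 1.0, -0.0, -0.0]
ft_force: [-1.4, -5.2, -3.1]
grip_width: 0.023
t 21.67 p [0.4521 0.0046 0.1163] yaw_y 92.41 zaxis [-2.e-04 -1.e-04 -1.e+00] F [-1.45 -5.22 -3.14] w 0.023 q [ 0.01  0.24 -0.33  1.   -0.   -0.03]
```

```bash
python3 -m jog '[[[0,0.0004,0,0,0,0,255],[0,0.0008,0,0,0,0,255],[0,0.0012,0,0,0,0,255],[0,0.0016,0,0,0,0,255]]]'; python3 h.py
```

```text
clock: 22.0
eef_pos: [0.452, 0.0063, 0.1162]
tool_rot: [-0.021, 1.0, -0.0, -0.0]
ft_force: [-0.9, -4.4, -4.1]
grip_width: 0.0234
t 22.0 p [0.452  0.0063 0.1162] yaw_y 92.41 zaxis [-4.e-04 -0.e+00 -1.e+00] F [-0.9  -4.41 -4.13] w 0.0234 q [ 0.01  0.24 -0.33  1.   -0.   -0.03]
```

```bash
python3 -m jog '[[[0,0.0003,0,0,0,0,255],[0,0.0006,0,0,0,0,255],[0,0.0006,0,0,0,0,255]]]'; python3 h.py
```

```text
clock: 22.25
eef_pos: [0.452, 0.0069, 0.1162]
tool_rot: [-0.021, 1.0, 0.0, -0.0]
ft_force: [-1.7, -4.3, -3.6]
grip_width: 0.0234
t 22.25 p [0.452  0.0069 0.1162] yaw_y 92.41 zaxis [-4.e-04  1.e-04 -1.e+00] F [-1.7  -4.27 -3.57] w 0.0234 q [ 0.02  0.24 -0.33  1.    0.   -0.03]
```

```bash
python3 -m jog '[[[0,0.0003,0,0,0,0,255],[0,0.0003,0,0,0,0,255]]]'; python3 h.py
```

```text
clock: 22.42
eef_pos: [0.452, 0.007, 0.1162]
tool_rot: [-0.021, 1.0, -0.0, -0.0]
ft_force: [-1.0, -5.0, -4.0]
grip_width: 0.0226
t 22.42 p [0.452  0.007  0.1162] yaw_y 92.41 zaxis [-4.e-04 -4.e-04 -1.e+00] F [-1.04 -4.97 -3.97] w 0.0226 q [ 0.02  0.24 -0.33  1.   -0.   -0.03]
```

```bash
python3 -m jog '[[[0,0.0003,0,0,0,0,255],[0,0.0003,0,0,0,0,255]]]'; python3 h.py
```

```text
clock: 22.58
eef_pos: [0.4521, 0.0071, 0.1163]
tool_rot: [-0.021, 1.0, -0.0, -0.0]
ft_force: [-1.9, -5.9, -4.3]
grip_width: 0.0232
t 22.58 p [0.4521 0.0071 0.1163] yaw_y 92.41 zaxis [-3.e-04 -9.e-04 -1.e+00] F [-1.87 -5.92 -4.27] w 0.0232 q [ 0.02  0.24 -0.33  1.   -0.   -0.03]
```

```bash
python3 -m jog '[[[0,0.0003,0,0,0,0,255],[0,0.0003,0,0,0,0,255],[0,0.0003,0,0,0,0,255]]]'; python3 h.py; python3 -m jog '[[[0,0.0002,0,0,0,0,255],[0,0.0002,0,0,0,0,255]]]'; python3 h.py
```

```text
clock: 22.83
eef_pos: [0.4521, 0.0071, 0.1163]
tool_rot: [-0.021, 1.0, -0.001, -0.0]
ft_force: [-1.7, -5.8, -3.7]
grip_width: 0.0236
t 22.83 p [0.4521 0.0071 0.1163] yaw_y 92.4 zaxis [-3.0e-04 -1.5e-03 -1.0e+00] F [-1.75 -5.79 -3.71] w 0.0236 q [ 0.02  0.24 -0.33  1.   -0.   -0.03]
clock: 23.0
eef_pos: [0.4521, 0.0072, 0.1163]
tool_rot: [-0.021, 1.0, -0.001, -0.0]
ft_force: [-1.3, -7.5, -3.8]
grip_width: 0.0229
t 23.0 p [0.4521 0.0072 0.1163] yaw_y 92.4 zaxis [-2.0e-04 -1.9e-03 -1.0e+00] F [-1.32 -7.48 -3.8 ] w 0.0229 q [ 0.02  0.24 -0.33  1.   -0.   -0.02]
```

Contact on the third: stall at y = 0.0072 (predicted 0.0073), 7.5 N total. Backing off and lifting, then over to the tray.

```bash
python3 -m jog '[[[0,-0.0015,0,0,0,0,255],[0,-0.0032,0,0,0,0,255],[0,-0.0032,0,0,0,0,255],[0,-0.0032,0,0,0,0,255]]]'; python3 h.py
```

```text
clock: 23.33
eef_pos: [0.4531, 0.0055, 0.1168]
tool_rot: [-0.021, 1.0, 0.001, 0.001]
ft_force: [0.6, -0.2, -1.8]
grip_width: 0.0234
t 23.33 p [0.4531 0.0055 0.1168] yaw_y 92.43 zaxis [ 0.0019  0.0019 -1.    ] F [ 0.57 -0.24 -1.76] w 0.0234 q [ 0.01  0.24 -0.33  1.    0.   -0.03]
```

```bash
python3 -m jog '[[[0,0,0.006,0,0,0,255],[0,0,0.016,0,0,0,255],[0,0,0.036,0,0,0,255],[0,0,0.06,0,0,0,255],[0,-0.02,0.07,0,0,0,255],[-0.005,-0.055,0.07,0,0,0,255],[-0.01,-0.095,0.07,0,0,0,255],[-0.015,-0.135,0.07,0,0,0,255],[-0.02,-0.175,0.07,0,0,0,255],[-0.025,-0.215,0.07,0,0,0,255]]]'; python3 -m jog '[[[-0.003,-0.035,0,0,0,0,255],[-0.006,-0.062,-0.01,0,0,0,255],[-0.006,-0.07,-0.03,0,0,0,255],[-0.006,-0.07,-0.06,0,0,0,255],[-0.006,-0.07,-0.085,0,0,0,255],[-0.006,-0.07,-0.1,0,0,0,255],[-0.006,-0.07,-0.1,0,0,0,255]]]'; python3 h.py
python3 - <<'E'
from h import *
np.set_printoptions(precision=4,suppress=True)
t=bot.camera("top"); cv2.imwrite("pics/t5.png",t); s=bot.camera("scene")
f=6; a=cv2.resize(t[170:235,230:335],None,fx=f,fy=f,interpolation=cv2.INTER_CUBIC)
m=cv2.inRange(cv2.cvtColor(a,cv2.COLOR_BGR2HSV),(80,80,50),(100,255,255))
for c in blobs(a,m,[230,170],f,600):
    w=plane("top",c,.085); print(cv2.minAreaRect(np.float32(w[:,:2]*1000)))
cv2.imwrite("pics/g5.png",np.vstack([cv2.resize(t[165:265,215:445],(690,300),interpolation=2),cv2.resize(s[100:200,210:440],(690,300),interpolation=2)]))
E
```

```text
clock: 24.17
eef_pos: [0.4272, -0.2117, 0.1872]
tool_rot: [-0.021, 1.0, 0.0, 0.001]
ft_force: [1.6, 0.7, -1.5]
grip_width: 0.0231
clock: 24.75
eef_pos: [0.419, -0.2786, 0.0831]
tool_rot: [-0.021, 1.0, 0.002, -0.003]
ft_force: [-0.7, 0.2, -2.0]
grip_width: 0.0235
t 24.75 p [ 0.419  -0.2786  0.0831] yaw_y 92.4 zaxis [-0.0054  0.0046 -1.    ] F [-0.75  0.24 -2.02] w 0.0235 q [-0.59  0.38 -0.24  0.96  0.   -0.63]
((452.041259765625, 40.850196838378906), (118.26045227050781, 8.356461524963379), 2.3277299404144287)
((449.81219482421875, 90.5920181274414), (118.77621459960938, 9.270438194274902), 2.007054328918457)
((454.2930603027344, -9.216567993164062), (118.77825927734375, 9.749577522277832), 2.527876615524292)
```

View pics/g5.png

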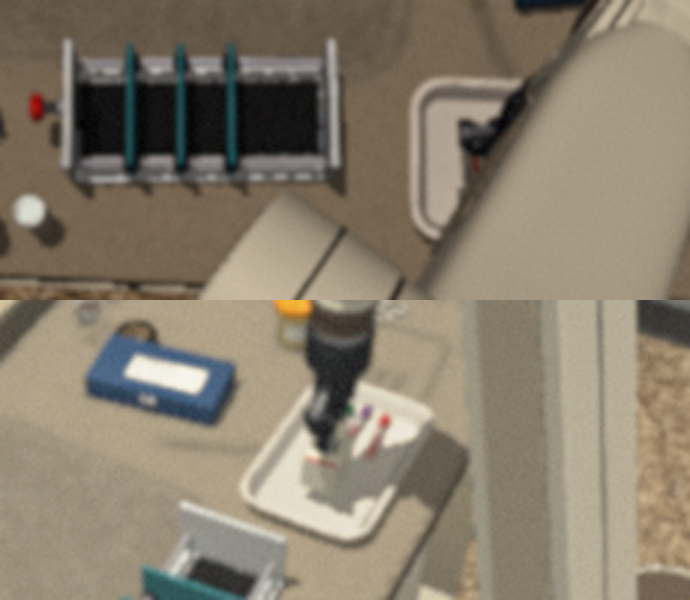

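The dividers read y = 90.6, 40.9 and −9.2 mm, so they are 49.8 and 50.1 mm apart (50 wanted). The block hangs over the free half of the tray, clear of the tubes. Lowering it to the floor.

```bash
python3 -m jog '[[[0,0,-0.008,0,0,0,255],[0,0,-0.014,0,0,0,255],[0,0,-0.018,0,0,0,255],[0,0,-0.02,0,0,0,255],[0,0,-0.02,0,0,0,255]]]'; python3 h.py
```

```text
clock: 25.27
eef_pos: [0.421, -0.28, 0.066]
tool_rot: [-0.021, 1.0, 0.0, -0.0]
ft_force: [0.7, -0.3, -2.6]
grip_width: 0.0232
t 25.27 p [ 0.421 -0.28   0.066] yaw_y 92.42 zaxis [-5.e-04  3.e-04 -1.e+00] F [ 0.75 -0.27 -2.62] w 0.0232 q [-0.59  0.4  -0.26  0.91  0.   -0.63]
```

```bash
python3 -m jog '[[[0,0,-0.001,0,0,0,255],[0,0,-0.002,0,0,0,255],[0,0,-0.002,0,0,0,255]]]'; python3 h.py
```

```text
clock: 25.52
eef_pos: [0.4213, -0.2803, 0.0643]
tool_rot: [-0.021, 1.0, -0.0, 0.0]
ft_force: [0.2, 0.4, -2.0]
grip_width: 0.0227
t 25.52 p [ 0.4213 -0.2803  0.0643] yaw_y 92.41 zaxis [ 2.e-04 -1.e-04 -1.e+00] F [ 0.23  0.39 -1.95] w 0.0227 q [-0.59  0.4  -0.26  0.91  0.   -0.63]
```

```bash
python3 -m jog '[[[0,0,-0.001,0,0,0,255],[0,0,-0.002,0,0,0,255],[0,0,-0.003,0,0,0,255],[0,0,-0.003,0,0,0,255]]]'; python3 h.py
```

```text
clock: 25.85
eef_pos: [0.4211, -0.2802, 0.0611]
tool_rot: [-0.021, 1.0, 0.0, -0.0]
ft_force: [-0.7, -0.3, -2.8]
grip_width: 0.0233
t 25.85 p [ 0.4211 -0.2802  0.0611] yaw_y 92.41 zaxis [-3.e-04  2.e-04 -1.e+00] F [-0.74 -0.34 -2.78] w 0.0233 q [-0.59  0.4  -0.26  0.9  -0.   -0.63]
```

```bash
python3 -m jog '[[[0,0,-0.001,0,0,0,255],[0,0,-0.001,0,0,0,255]]]'; python3 h.py
```

```text
clock: 26.02
eef_pos: [0.4211, -0.2802, 0.0601]
tool_rot: [-0.021, 1.0, 0.0, -0.0]
ft_force: [0.2, -0.3, -2.1]
grip_width: 0.0234
t 26.02 p [ 0.4211 -0.2802  0.0601] yaw_y 92.41 zaxis [-2.e-04  1.e-04 -1.e+00] F [ 0.23 -0.3  -2.07] w 0.0234 q [-0.59  0.41 -0.27  0.9  -0.   -0.63]
```

```bash
python3 -m jog '[[[0,0,-0.0007,0,0,0,255],[0,0,-0.0007,0,0,0,255]]]'; python3 h.py;  python3 -m jog '[[[0,0,-0.0007,0,0,0,255],[0,0,-0.0007,0,0,0,255]]]'; python3 h.py
```

```text
clock: 26.18
eef_pos: [0.4212, -0.2802, 0.0595]
tool_rot: [-0.021, 1.0, 0.0, -0.0]
ft_force: [-0.6, 0.3, -2.8]
grip_width: 0.023
t 26.18 p [ 0.4212 -0.2802  0.0595] yaw_y 92.41 zaxis [-1.e-04  1.e-04 -1.e+00] F [-0.56  0.27 -2.76] w 0.023 q [-0.59  0.41 -0.27  0.9  -0.   -0.63]
clock: 26.35
eef_pos: [0.4213, -0.2803, 0.0594]
tool_rot: [-0.021, 1.0, -0.0, 0.0]
ft_force: [-1.2, 1.1, 2.9]
grip_width: 0.0233
t 26.35 p [ 0.4213 -0.2803  0.0594] yaw_y 92.41 zaxis [ 3.e-04 -1.e-04 -1.e+00] F [-1.18  1.12  2.88] w 0.0233 q [-0.59  0.41 -0.27  0.9   0.   -0.63]
```

It has touched down (Fz went from −2.8 to +2.9 N). Releasing and rising.

```bash
python3 -m jog '[[[0,0,0,0,0,0,120],[0,0,0,0,0,0,60],[0,0,0,0,0,0,0],[0,0,0,0,0,0,0],[0,0,0,0,0,0,0],[0,0,0,0,0,0,0],[0,0,0,0,0,0,0],[0,0,0,0,0,0,0],[0,0,0,0,0,0,0]]]'; python3 -m jog '[[[0,0,0.01,0,0,0,0],[0,0,0.04,0,0,0,0],[0,0,0.08,0,0,0,0],[0,0,0.12,0,0,0,0],[-0.01,0.03,0.15,0,0,0,0],[-0.03,0.06,0.16,0,0,0,0],[-0.05,0.1,0.16,0,0,0,0],[-0.08,0.13,0.16,0,0,0,0],[-0.1,0.16,0.16,0,0,0,0],[-0.1,0.19,0.16,0,0,0,0]]]'; python3 -m jog '[[[-0.02,0.03,0,0,0,0,0],[-0.02,0.03,0,0,0,0,0],[-0.02,0.03,0,0,0,0,0]]]'; python3 h.py
python3 - <<'E'
from h import *
t=bot.camera("top"); s=bot.camera("scene"); cv2.imwrite("pics/t6.png",t)
x=cv2.resize(t[180:260,340:450],None,fx=6,fy=6,interpolation=2); hs=cv2.cvtColor(x,cv2.COLOR_BGR2HSV)
m=cv2.inRange(hs,(0,110,90),(8,255,255))|cv2.inRange(hs,(170,110,90),(179,255,255))
for c in blobs(x,m,[340,180],6,100):
    print("red z47",cv2.minAreaRect(np.float32(plane("top",c,.047)[:,:2]*1000)))
f=6; a=cv2.resize(t[170:235,230:335],None,fx=f,fy=f,interpolation=cv2.INTER_CUBIC)
m=cv2.inRange(cv2.cvtColor(a,cv2.COLOR_BGR2HSV),(80,80,50),(100,255,255))
for c in blobs(a,m,[230,170],f,600): print("div",cv2.minAreaRect(np.float32(plane("top",c,.085)[:,:2]*1000)))
cv2.imwrite("pics/g6.png",np.vstack([cv2.resize(t[165:265,215:445],(690,300),interpolation=2),cv2.resize(s[100:200,210:440],(690,300),interpolation=2)]))
E
```

```text
clock: 27.1
eef_pos: [0.4212, -0.2803, 0.0589]
tool_rot: [-0.021, 1.0, 0.0, -0.0]
ft_force: [-0.3, -0.0, 0.1]
grip_width: 0.0855
clock: 27.93
eef_pos: [0.3167, -0.0887, 0.2193]
tool_rot: [-0.02, 1.0, 0.0, -0.001]
ft_force: [-0.3, 0.2, -0.7]
grip_width: 0.0851
clock: 28.18
eef_pos: [0.3006, -0.0592, 0.2198]
tool_rot: [-0.023, 1.0, -0.0, 0.001]
ft_force: [0.0, -0.7, 0.1]
grip_width: 0.0855
t 28.18 p [ 0.3006 -0.0592  0.2198] yaw_y 92.61 zaxis [ 1.9e-03 -5.0e-04 -1.0e+00] F [ 0.02 -0.72  0.09] w 0.0855 q [-0.19 -0.14 -0.45  1.26 -0.   -0.24]
red z47 ((387.6080322265625, -355.0144958496094), (11.9051513671875, 31.0963191986084), 14.524767875671387)
red z47 ((392.174560546875, -403.56500244140625), (17.079944610595703, 14.52855110168457), 88.2828598022461)
red z47 ((417.85040283203125, -365.5197448730469), (5.617303371429443, 21.232450485229492), 2.2637574672698975)
red z47 ((418.8211975097656, -251.58897399902344), (6.534094333648682, 36.82802963256836), 89.58541870117188)
red z47 ((443.9630432128906, -359.55560302734375), (20.429922103881836, 5.521490097045898), 80.6414794921875)
div ((452.0401306152344, 40.738067626953125), (118.27518463134766, 8.825677871704102), 1.964422345161438)
div ((449.5579528808594, 90.76061248779297), (119.274658203125, 10.20631217956543), 1.5854448080062866)
div ((454.2832336425781, -9.071480751037598), (118.78772735595703, 9.724499702453613), 2.6870665550231934)
```

View pics/g6.png

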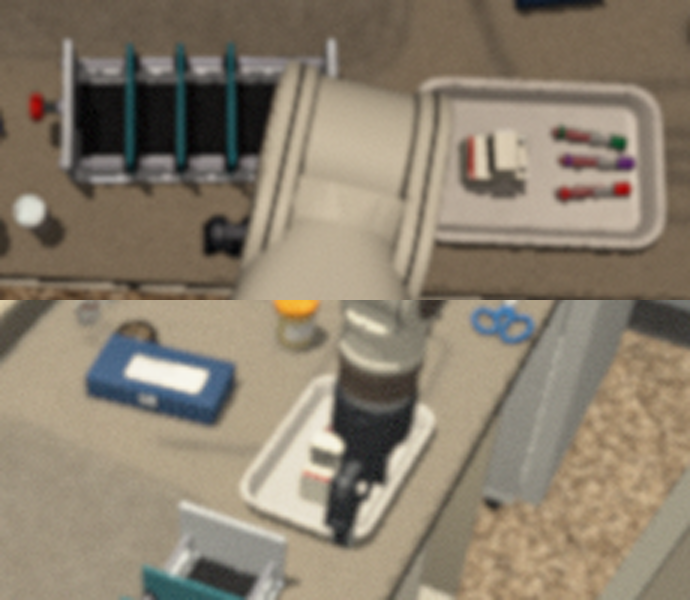

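The block stands upright in the tray: its stripe is at (0.419, −0.252), so its centre is near (0.42, −0.28). The tubes are untouched, the gripper is clear, and the dividers read 90.8, 40.7 and −9.1 mm. Handing in.

```bash
python3 -c "
from workcell import bot
print(bot.get_obs()['joint_vel'].round(3)); bot.job_done()"
```

```text
[-0.022  0.022  0.009 -0.002  0.     0.001]
the job is handed in; nothing more can be done
```

I set all three dividers with the white block, stood it upright in the tray's free half and handed the job in at about 28 s. No verdict is reported.

- **Contacts:** The block met the pad at TCP y = 0.1074, the first divider at 0.0573 and the second at 0.0072, close to the 50 mm spacing expected. At each stop the tool stalled and the force rose:

| Stop | Total force | Of which drag |
|---|---|---|
| Stop pad | 8.6 N | about 5 N |
| Divider 1 | 5.4–6.2 N | about 4 N |
| Divider 2 | up to 7.5 N | 4–5 N |

- **Weakest point:** The press on divider 1 was light, only about 1.5–2 N above drag with about 0.5 N of sensor noise. I backed off and pressed a second time.
- **Last picture:** The dividers are 50.0 and 49.8 mm apart by the top camera (50 wanted). The block is near the middle of the free half, upright and released, and the tubes look undisturbed. The gripper is clear, and no check failed.
- **Not checked:** I set the pad-to-first gap by contact only and did not measure it in a picture. I also did not re-measure where the bottles stood at the end.

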